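# Index the swing arm of a laser marking station

## Robot

A 7-joint arm with a two-finger parallel gripper is mounted at the origin on the work surface. World frame = base frame: x ahead of the robot, y to its left, z up, the work surface at z = 0. Lengths are in m, angles in rad, forces in N, time in s.
With the tool pointing down it reaches from about 0.425 to 0.8 m from the base axis. Payload 8.3 kg.
Tool frame: the origin (TCP) lies at the very end of the fingers, on their centre line; the grasp point (between the pads) lies 19 mm behind it; z points along the fingers, y is the line along which they close (so a half turn about z gives the same grasp; the last joint's range is limited). The gripper opens to 85 mm and grips with 20 to 120 N. Pads are 22 mm wide; open, the fingers measure 114 mm over their backs; the gripper's body (76 mm by 85 mm) begins 54 mm behind the grasp point. The pads swing forward as they close: fully open they stand 13 mm farther back than shut.
Start: joints at [-1.28, 0.383, 0.016, 1.37, -0.006, 1.388, -0.046], TCP at [0.216, 0.586, 0.231] pointing down, gripper open.
Joint ranges: [-2.95, 2.95], [-0.25, 2.06], [-1.52, 1.56], [0.18, 2.33], [-1.44, 4.58], [0.02, 2.06], [-3.01, 3.01]. Speed limits (rad/s): [2.39, 2.39, 3.01, 3.01, 3.14, 3.14, 3.14].

## Interface

Orientations are given as a unit quaternion [x, y, z, w].
In Python, from cell import status, capture, camera_info, r gives the robot as it stands.
- The arm moves only by the tool play_rows, never from a script. Its argument "moves" is a list of rows, each an object with "linear": the shift along the tool's x, y, z scaled (see below), a list of three; "yaw": the turn about the tool's z scaled (see below); "fingers": the closure, from 0 (fully open) to 1 (shut). A call has 1 to 8 rows; each row is the pose to reach, as a shift and turn from the pose commanded when the call began, along the tool's axes at that moment, turning the shorter way round; what a row does not reach only later rows make up. The controller multiplies each number of a shift by 50 cm and each number of a turn by 2 pi rad. A row lasts 1/12 s, in which the tool goes at most 41.7 mm and 7.16 degrees, less where a joint would pass 70% of its speed; a pose out of reach is approached as far as the arm can. A call with a number of a shift or a turn outside -1 to 1 is refused whole. A call with a gripper value outside its range is refused whole. The fingers move at their own pace and stop on an object; "grip_force" is the grip in N (left out, the last holds). Time passes only in rows, so rows that repeat a pose let the fingers close. It gives the time, the measured TCP pose, the force, the opening and the grip force at its end, in the units of the state.
- status.sense(): the state, without advancing time (a new reading comes with each control period).
- capture(name): name is "side" or "top" or "wrist"; returns the picture (420x560x3 uint8, blue, green, red); there is no depth.
- camera_info(name): a dict with "fx", "fy", "cx", "cy" (pixels), "origin" and "rotation" of the camera in the world; the wrist camera has in their place "hand_eye" (4x4, takes a point from camera to tool coordinates, whose origin is the TCP and whose axes are the flange's). Camera axes: x right, y up, looking along -z (the intrinsics and any distortion apply to the point x, -y, -z); pixel columns grow to the right and rows downward; lengths in m; the calibration is good to about 2 mm. The wrist camera is an equidistant fisheye: a pixel r from the principal point sees the ray r / f radians off the axis. A picture is of the moment at which its call begins: read the wrist's pose just before it. camera_info takes no time and is no camera call.
- r.hand_in(): hands the job in; it is judged then, once.
The state is a dict: "time": time; "joint_pos": joint angles; "qd": joint speeds; "effort": joint torques, N m; "ee_pos": TCP position; "orientation": TCP orientation; "ft_force": force on the tool from outside, world axes, zero at the start; "torque": the same for the moment, N m; "gripper_width": finger opening in m; "grip_force": force on a finger pad.
Only numpy, scipy, OpenCV 4.12 (cv2) and the standard library are available. Lean on these libraries where they do the work, as an engineer would, in place of code of your own. Each camera call takes 0.05 s, during which the arm holds its last target. There are 200 camera calls.

## Task

The loaded nest of the marking station's swing arm stands in the middle, load hole. Hook a fingertip under the pull ring and lift the spring index pin clear of the index plate, swing the arm one hole so that the nest comes under the laser marking head (the big boxy head on the square column, not the code reader on the thin post), and let the ring go so that the pin drops fully home in that hole. Grasp nothing: leave the workpiece standing in the nest and the other things where they are.

Things in the scene. Friction and masses are not known exactly. Their poses are not given: they have to be found in the camera images.
- station: aluminium bed plate, 340 x 700 x 15 mm, fixed. Origin on the vertical pivot axis of the swing arm, at table height; its y axis runs from the ring side to the laser side. On the ring side a steel index plate, a sector with its top at z = 45 mm, has five bushed holes on an arc of 150 mm radius about the pivot, 20 degrees (0.349 rad) apart; the middle one lies straight towards -y
- ring_centre (a point): centre of the steel pull ring welded on the index pin: 46 mm inside, bar 6 mm thick. It stands across the arm, leaning 30 degrees from upright towards the pivot, so that a finger slanting down towards the pivot passes through. Pin home: centre at z = 131.5 mm, 137 mm from the pivot axis, 64 mm above the arm. Axes: x across the arm, y along it from ring to nest, z up
- index_pin (a joint): height of the spring index pin in m: 0 fully home, 0.020 at its upper stop. 10 mm thick, round nose, 10 mm deep in its 12 mm hole when home, so lift it 11 to 18 mm to clear the plate. The spring needs about 8 N at 0 and 11 N at 12 mm. Let down between holes, it rides on the plate (reading 10 mm) and snaps into any hole it comes over
- swing_arm (a joint): angle of the swing arm about the pivot in rad, 0 in the middle (load) hole, positive anticlockwise from above; holes at 0, +-0.349 and +-0.698. Drags with about 1 N at the ring and stays where it is left. The arm is a dark steel bar 36 mm wide, top at z = 67 mm, with the ring at one end and the nest at the other
- nest_centre (a point): middle of the top face of the nest, an aluminium block 46 mm square on the arm's other end, 200 mm from the pivot, top at z = 89 mm, with one bore that holds the workpiece
- laser_spot (a point): the marking spot below the laser head's lens, 113 mm above the table, 200 mm from the pivot. The head is a white box 100 x 125 x 105 mm with a black round lens below (underside at z = 199 mm), on a blue body and a white square column. It stands over the nest's place in one of the two holes next to the middle one, on either side
- reader_spot (a point): the spot below the code reader, a small black camera with a round ring light (80 mm) on a thin round post, over the nest's place in the hole on the other side of the middle
- workpiece: turned steel cutter blank, 12 mm thick, 48 mm tall, standing loosely in the nest's bore, which is 22 mm deep; origin at the centre of its foot, z up along it
- spare_blank: a second such blank, standing on the bed plate beside the arm
- oil_bottle: white plastic bottle, 42 mm thick, 85 mm tall, standing on the bed plate beside the arm; origin under its foot
- hex_key: hex key, 90 mm long, lying on the bed plate
- screwdriver: screwdriver lying on the table to the right
- tin: metal tin, 68 mm thick, 55 mm tall, on the table beyond the bed plate's right corner; origin under its foot
- caliper: caliper, 190 mm long, lying on the table to the right
- tray: yellow hole tray, 200 x 150 mm, with a block of blanks standing up to 48 mm above the table, fixed, on the right

How it is judged:
By the outcome, as a careful person would: the job done as asked, in the order asked, and still so for the second after the job is handed in, with the robot touching nothing.
It also fails if it takes over 45 s, if anything falls off the work surface, if the arm or the gripper's body presses on something with over 40 N, if the wrist force passes 120 N, or if a joint passes its speed limit or range.

## Working session

There is one attempt and no reset: what is moved stays moved. The work goes in short steps, Python scripts to look and compute and a tool call to move; the robot and the scene stay as the last step left them, time stands still between calls to the robot, and variables do not carry over. Pictures are saved under pics/ and viewed, at most 10 in all, crops included, and the job is handed in when it is done.

Besides the shell and the picture viewer there is one more tool, called after ">>>" as name(argument=value, ...) on one line, values as JSON. play_rows: Moves the arm, as the interface text tells. Its arguments: {"type":"object","properties":{"moves":{"type":"array"},"grip_force":{"type":"number"}},"required":["moves"]}

```bash
ls; mkdir -p pics
python3 - <<'E'
from cell import status, capture, camera_info, r
import cv2,json
print(status.sense())
for n in ("side","top","wrist"):
    i=camera_info(n); print(n,i)
for n in ("side","top"):
    cv2.imwrite(f"pics/{n}0.png",capture(n))
E
```

```text
pics
{'time': 0.0, 'joint_pos': array([-1.27991499,  0.38420471,  0.01635705,  1.3711733 , -0.00633303,
        1.38817721, -0.04650678]), 'qd': array([ 0.00114319, -0.00159652, -0.00054129, -0.00048071, -0.00041696,
        0.00041477, -0.0005316 ]), 'effort': array([-2.55067780e-04, -6.27601504e+01,  8.43912419e-01, -3.71824872e+01,
        1.64572941e-02,  1.41728291e-02, -2.21467133e-05]), 'ee_pos': array([0.21630161, 0.58584134, 0.23029088]), 'orientation': array([ 1.75936800e-01,  9.84400998e-01, -9.42017382e-04, -1.71277182e-04]), 'ft_force': array([0.93802954, 0.50255632, 0.78319908]), 'torque': array([-0.00606516, -0.02359949,  0.03067325]), 'grip_force': 0.0, 'gripper_width': 0.08573210069782349}
side {'fx': 511.85366609557275, 'fy': 511.85366609557275, 'cx': 284.97371350300216, 'cy': 205.44351117431597, 'origin': array([0.98712094, 0.87875128, 0.89780129]), 'rotation': array([0.10087289, 0.44223699, 0.86552763, 0.21239828])}
top {'fx': 401.1580555612785, 'fy': 401.1580555612785, 'cx': 276.0758047632407, 'cy': 212.15438210579677, 'origin': array([ 0.31706397, -0.10669228,  1.11849938]), 'rotation': array([-0.07164452,  0.05165761,  0.7046121 , -0.7040741 ])}
wrist {'fx': 325.19226210127806, 'fy': 325.19226210127806, 'cx': 285.6650436222309, 'cy': 211.24358415245982, 'hand_eye': array([[-1.07787802e-03,  9.49622804e-01,  3.13393313e-01,
         7.91837541e-02],
       [ 9.99999376e-01,  9.31945635e-04,  6.15458308e-04,
         1.01161543e-03],
       [ 2.92387714e-04,  3.13393781e-01, -9.49623216e-01,
        -1.43175727e-01],
       [ 0.00000000e+00,  0.00000000e+00,  0.00000000e+00,
         1.00000000e+00]])}
```

View pics/top0.png

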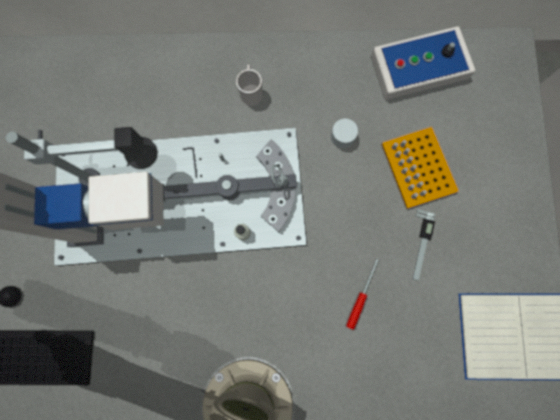

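View pics/side0.png

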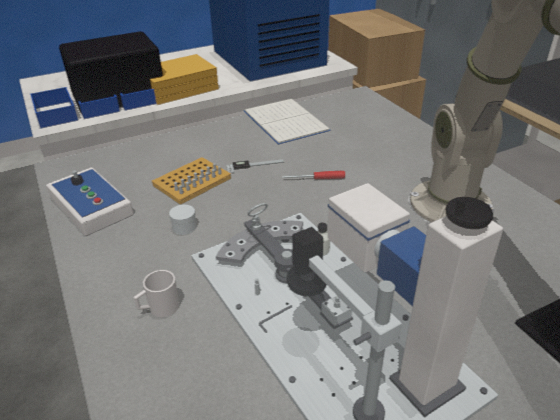

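```bash
cat > h.py <<'E'
import numpy as np, cv2
from scipy.spatial.transform import Rotation as R
from cell import status, capture, camera_info, r
def cam(n):
    i=camera_info(n)
    if 'origin' in i: return i, np.array(i['origin']), R.from_quat(i['rotation']).as_matrix()
    s=status.sense(); T=np.array(i['hand_eye']); Rt=R.from_quat(s['orientation']).as_matrix()
    return i, s['ee_pos']+Rt@T[:3,3], Rt@T[:3,:3]
def proj(n,p):
    i,o,M=cam(n); c=M.T@(np.array(p)-o); x,y,z=c[0],-c[1],-c[2]
    if n=='wrist':
        rr=np.hypot(x,y); t=np.arctan2(rr,z); x,y,z=x/rr*t,y/rr*t,1
    return np.array([i['fx']*x/z+i['cx'], i['fy']*y/z+i['cy']])
def ray(n,uv):
    i,o,M=cam(n); a=(uv[0]-i['cx'])/i['fx']; b=(uv[1]-i['cy'])/i['fy']
    if n=='wrist':
        t=np.hypot(a,b); d=np.array([np.sin(t)*a/t,-np.sin(t)*b/t,-np.cos(t)])
    else: d=np.array([a,-b,-1])
    return o, M@d
def atz(n,uv,z):
    o,d=ray(n,uv); return o+d*(z-o[2])/d[2]
E
python3 - <<'E'
from h import *
for uv,z in [((54,265),.015),((307,246),.015),((297,128),.015),((228,187),.067),((290,182),.1315),((145,152),.2),((120,197),.304),((345,130),.055)]:
    print(uv,atz('top',uv,z).round(3))
print(proj('top',[0,0,0]),proj('top',status.sense()['ee_pos']),proj('side',status.sense()['ee_pos']))
im=cv2.imread('pics/top0.png'); cv2.imwrite('pics/c1.png',np.vstack([cv2.resize(im[130:250,110:310],(800,480),interpolation=cv2.INTER_CUBIC)]))
im=cv2.imread('pics/side0.png'); cv2.imwrite('pics/c2.png',cv2.resize(im[190:340,200:400],(800,600),interpolation=cv2.INTER_CUBIC))
E
```

```text
(54, 265) [0.365 0.541 0.015]
(307, 246) [ 0.417 -0.16   0.015]
(297, 128) [ 0.759 -0.135  0.015]
(228, 187) [0.572 0.053 0.067]
(290, 182) [ 0.569 -0.114  0.131]
(145, 152) [0.628 0.236 0.2  ]
(120, 197) [0.494 0.244 0.304]
(345, 130) [ 0.736 -0.268  0.055]
[247.15453464 405.99014764] [-29.46499988 329.20007734] [609.60492913 305.6479449 ]
```

View pics/c1.png

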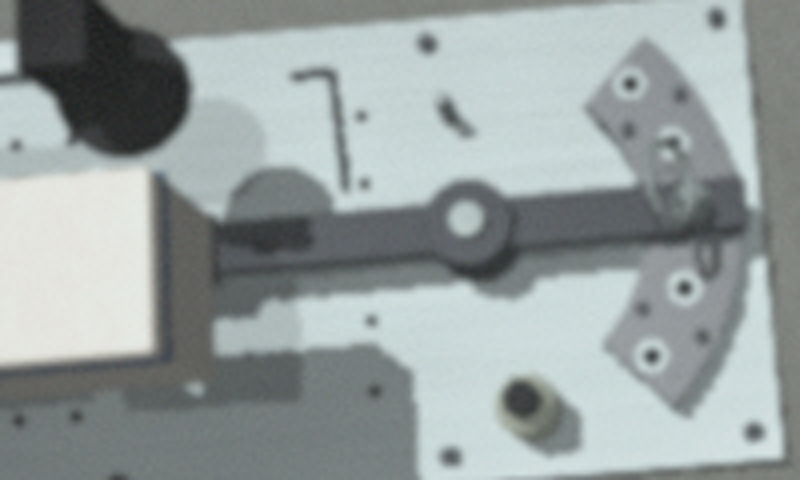

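View pics/c2.png

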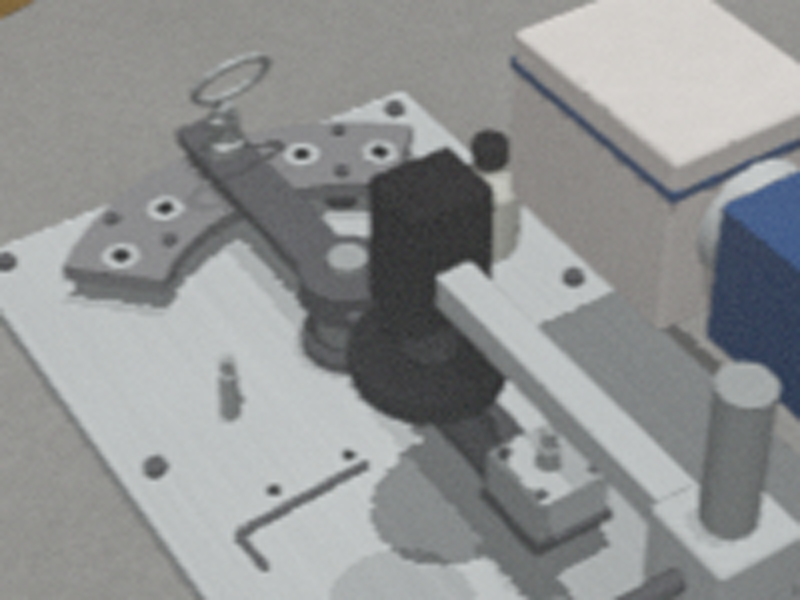

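Run:
```python
from h import *
from scipy.optimize import least_squares
hol=[atz('top',(110+u/4,130+v/4),.045)[:2] for u,v in [(630,83),(672,143),(684,288),(652,356)]]
ang=np.radians([40,20,-20,-40])
def m(p): # pivot, yaw ; hole dir = Rz(yaw+a)(0,-1)
    t=p[2]+ang; return np.c_[p[0]+.15*np.sin(t),p[1]-.15*np.cos(t)]
s=least_squares(lambda p:(m(p)-hol).ravel(),[.57,.05,.07]); p=s.x
print('pivot,yaw',p.round(4),(s.fun*1e3).round(1))
f=lambda x,y,z:np.array([p[0]+x*np.cos(p[2])-y*np.sin(p[2]),p[1]+x*np.sin(p[2])+y*np.cos(p[2]),z])
print('ring pred',f(0,-.137,.1315), 'top',proj('top',f(0,-.137,.1315)),'side',proj('side',f(0,-.137,.1315)))
a=atz('top',(278,175.75),.1315);b=atz('side',(257.75,210),.1315);print('ring meas',a,b)
print('nest side',proj('side',f(0,.2,.089)),'pivot side',proj('side',f(0,0,.08)),proj('top',f(0,0,.08)))
for s_ in (1,-1): print(s_,proj('top',f(-s_*.2*np.sin(.349),.2*np.cos(.349),.2)),proj('side',f(-s_*.2*np.sin(.349),.2*np.cos(.349),.2)))
```

```text
pivot,yaw [0.5747 0.055  0.0815] [-0.8  0.1  0.1 -0.2  0.4 -0.2  0.3  0.3]
ring pred [ 0.58583195 -0.08158177  0.1315    ] top [277.3406748  175.47288052] side [256.53235437 209.28036999]
ring meas [ 0.58509556 -0.08325763  0.1315    ] [ 0.5843989  -0.07735761  0.1315    ]
nest side [335.43497236 305.00003665] pivot side [285.51218371 255.12654836] [226.71915087 184.90071595]
1 [141.35392421 207.54294704] [361.17960856 250.60027386]
-1 [140.17409614 152.03701438] [305.93165141 275.6603467 ]
```

Run:
```python
from h import *
b=atz('side',(430,385),.02); print('col base',b)
for z in np.arange(.2,.6,.05): print(round(z,2),proj('side',[b[0],b[1],z]).round(0))
q=status.sense()['orientation'];print(R.from_quat(q).as_matrix().round(3))
for p in ([.3,.45],[.36,.3],[.43,.12],[.5,-.05],[.58,-.08]): print(p,np.hypot(*p))
cv2.imwrite('pics/w0.png',capture('wrist'))
```

```text
col base [0.46915836 0.46652764 0.02      ]
0.2 [446. 323.]
0.25 [451. 303.]
0.3 [456. 282.]
0.35 [462. 259.]
0.4 [468. 235.]
0.45 [475. 208.]
0.5 [482. 180.]
0.55 [490. 148.]
[[-0.938  0.346 -0.001]
 [ 0.346  0.938 -0.002]
 [-0.    -0.002 -1.   ]]
[0.3, 0.45] 0.5408326913195984
[0.36, 0.3] 0.46861498055439926
[0.43, 0.12] 0.4464302857109943
[0.5, -0.05] 0.5024937810560445
[0.58, -0.08] 0.5854912467321779
```

View pics/w0.png

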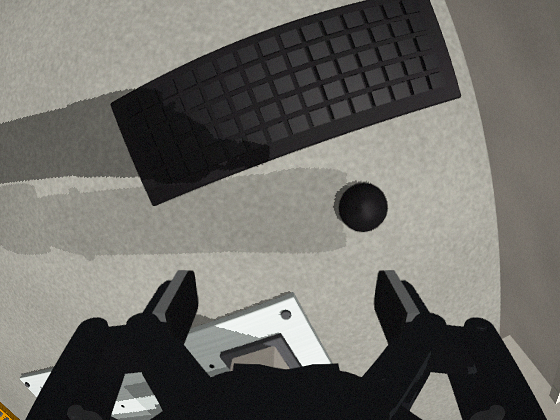

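>>> play_rows(moves=[{"linear": [0,0,-0.34],"yaw": 0,"fingers": 0},{"linear": [0,0,-0.34],"yaw": 0,"fingers": 0},{"linear": [0,0,-0.34],"yaw": 0,"fingers": 0},{"linear": [0,0,-0.34],"yaw": 0,"fingers": 0},{"linear": [-0.39,-0.4,-0.34],"yaw": 0,"fingers": 0},{"linear": [-0.39,-0.4,-0.34],"yaw": 0,"fingers": 0},{"linear": [-0.39,-0.4,-0.34],"yaw": 0,"fingers": 0},{"linear": [-0.39,-0.4,-0.34],"yaw": 0,"fingers": 0}])

```text
time: 0.82
ee_pos: [0.2848, 0.4325, 0.3996]
orientation: [0.176, 0.984, -0.0, -0.0]
ft_force: [1.5, 0.5, 0.5]
gripper_width: 0.0857
grip_force: 0.0
```

>>> play_rows(moves=[{"linear": [-0.246,-0.234,0],"yaw": 0,"fingers": 0},{"linear": [-0.246,-0.234,0],"yaw": 0,"fingers": 0},{"linear": [-0.246,-0.234,0],"yaw": 0,"fingers": 0},{"linear": [-0.246,-0.234,0],"yaw": -0.01,"fingers": 0},{"linear": [-0.69,-0.62,0],"yaw": -0.03,"fingers": 0},{"linear": [-0.69,-0.62,0],"yaw": -0.05,"fingers": 0},{"linear": [-0.69,-0.62,0],"yaw": -0.0693,"fingers": 0},{"linear": [-0.69,-0.62,0],"yaw": -0.0693,"fingers": 0}])

```text
time: 1.48
ee_pos: [0.4296, 0.1535, 0.3999]
orientation: [-0.045, 0.999, 0.0, -0.0]
ft_force: [1.2, 0.8, -1.0]
gripper_width: 0.0852
grip_force: 0.0
```

>>> play_rows(moves=[{"linear": [-0.272,-0.409,0],"yaw": 0,"fingers": 0},{"linear": [-0.272,-0.409,0],"yaw": 0,"fingers": 0},{"linear": [-0.272,-0.409,0],"yaw": 0,"fingers": 0},{"linear": [-0.272,-0.409,0],"yaw": 0,"fingers": 0},{"linear": [-0.272,-0.409,0.1],"yaw": 0,"fingers": 0},{"linear": [-0.272,-0.409,0.3],"yaw": 0,"fingers": 0},{"linear": [-0.272,-0.409,0.3],"yaw": 0,"fingers": 0},{"linear": [-0.272,-0.409,0.3],"yaw": 0,"fingers": 0}])

```text
time: 2.15
ee_pos: [0.5801, -0.0372, 0.2576]
orientation: [-0.04, 0.999, -0.0, 0.0]
ft_force: [0.1, 0.3, -0.1]
gripper_width: 0.0854
grip_force: 0.0
```

Run:
```python
from h import *
print(status.sense())
a=capture('wrist');b=capture('side')
print('ring in wrist',proj('wrist',[.5853,-.0815,.1315]), 'tips', [proj('wrist',status.sense()['ee_pos']+R.from_quat(status.sense()['orientation']).apply([0,s*.0428,-.013])) for s in (1,-1)])
cv2.imwrite('pics/j1.png',np.hstack([cv2.resize(a[120:420,130:430],(400,400)),cv2.resize(b[50:250,180:380],(400,400),interpolation=cv2.INTER_CUBIC)]))
```

```text
{'time': 2.15, 'joint_pos': array([-0.46484331,  0.30743252,  0.61223572,  1.47448774, -0.17673342,
        1.41490694,  1.80389075]), 'qd': array([ 0.27811361,  0.43217893, -0.02574943,  0.58435054, -0.26237635,
       -0.92363208,  0.40576741]), 'effort': array([ -0.0939111 , -55.12066126,   8.51971418, -38.36332798,
         0.8906161 ,   2.15214215,  -0.8973546 ]), 'ee_pos': array([ 0.58014984, -0.03722312,  0.25761952]), 'orientation': array([-4.02126054e-02,  9.99191118e-01, -1.47854064e-04,  1.82555606e-04]), 'ft_force': array([ 0.09519273,  0.25781063, -0.05960361]), 'torque': array([ 0.07413287, -0.08306096,  0.00286938]), 'grip_force': 0.0, 'gripper_width': 0.08542602445010707}
ring in wrist [233.83422768 209.4437553 ] tips [array([375.04132194, 282.8637892 ]), array([195.2850252 , 282.95806189])]
```

View pics/j1.png

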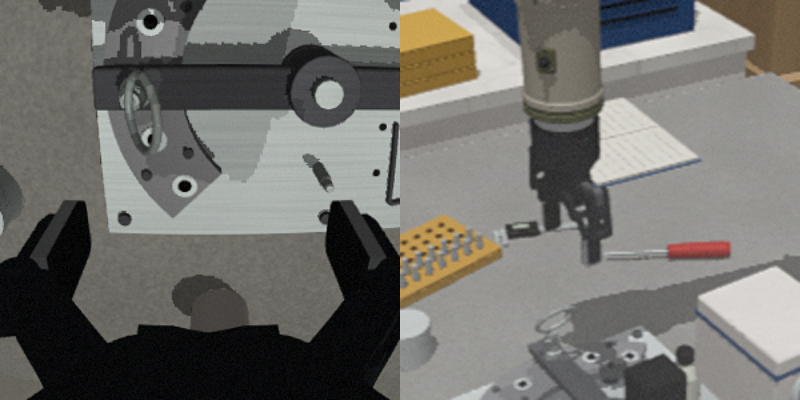

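Run:
```python
from h import *
a=capture('wrist');a=capture('wrist');s=status.sense();print(s['ee_pos'],s['orientation'],s['ft_force'])
a=capture('wrist')
u,v=proj('wrist',[.5853,-.0815,.1315]);print(u,v)
def ringpts(c,yaw):
    t=np.linspace(0,2*np.pi,60);X=.026*np.cos(t);S=.026*np.sin(t);y=S*.5;z=S*.866
    return np.c_[c[0]+X*np.cos(yaw)-y*np.sin(yaw),c[1]+X*np.sin(yaw)+y*np.cos(yaw),c[2]+z]
x0,y0=int(u)-50,int(v)-50
c=cv2.resize(a[y0:y0+100,x0:x0+100],(500,500),interpolation=cv2.INTER_CUBIC)
for p in ringpts([.5853,-.0815,.1315],.0815):
    q=(proj('wrist',p)-[x0,y0])*5+2; cv2.circle(c,tuple(q.astype(int)),1,(0,0,255),-1)
print(x0,y0)
cv2.imwrite('pics/j2.png',c)
```

```text
[ 0.57941148 -0.03584222  0.25926845] [-4.05710516e-02  9.99176129e-01 -9.04711846e-05 -1.02190204e-03] [-0.41813381  0.40580833  1.17102977]
232.9178417043928 200.437014789903
182 150
```

View pics/j2.png

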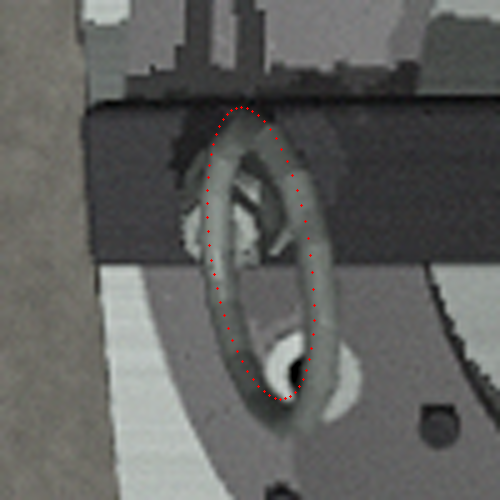

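>>> play_rows(moves=[{"linear": [-0.0075,-0.0077,0],"yaw": 0,"fingers": 0},{"linear": [-0.0075,-0.0077,0.06],"yaw": 0,"fingers": 0},{"linear": [-0.0075,-0.0077,0.12],"yaw": 0,"fingers": 0},{"linear": [-0.0075,-0.0077,0.17],"yaw": 0,"fingers": 0},{"linear": [-0.0075,-0.0077,0.17],"yaw": 0,"fingers": 0},{"linear": [-0.0075,-0.0077,0.17],"yaw": 0,"fingers": 0}])

```text
time: 2.9
ee_pos: [0.5843, -0.0389, 0.1756]
orientation: [-0.041, 0.999, 0.0, 0.0]
ft_force: [0.3, 0.7, 0.0]
gripper_width: 0.0852
grip_force: 0.0
```

Run:
```python
from h import *
s=status.sense();print(s['ee_pos'],s['orientation'],s['ft_force'])
a=capture('wrist');b=capture('side')
cv2.imwrite('pics/j3.png',np.hstack([cv2.resize(a[140:340,130:330],(400,400),interpolation=cv2.INTER_CUBIC),cv2.resize(b[120:240,200:320],(400,400),interpolation=cv2.INTER_CUBIC)]))
```

```text
[ 0.58429619 -0.03893025  0.17563044] [-4.13289332e-02  9.99145576e-01  7.02598036e-05  1.81115402e-04] [0.30160839 0.66860663 0.02864303]
```

View pics/j3.png

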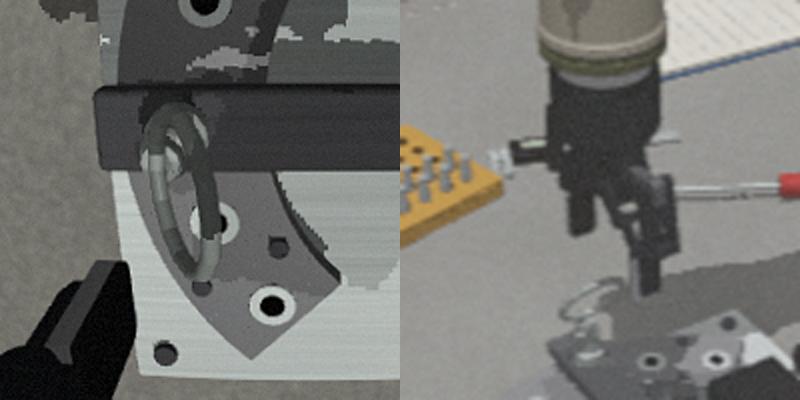

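>>> play_rows(moves=[{"linear": [0,0,0.04],"yaw": 0,"fingers": 0},{"linear": [0,0,0.06],"yaw": 0,"fingers": 0},{"linear": [0,0,0.08],"yaw": 0,"fingers": 0},{"linear": [0,0,0.1],"yaw": 0,"fingers": 0},{"linear": [0,0,0.115],"yaw": 0,"fingers": 0},{"linear": [0,0,0.127],"yaw": 0,"fingers": 0},{"linear": [0,0,0.127],"yaw": 0,"fingers": 0}])

```text
time: 3.58
ee_pos: [0.5832, -0.0394, 0.1096]
orientation: [-0.041, 0.999, -0.0, -0.001]
ft_force: [0.3, -0.3, -0.6]
gripper_width: 0.0851
grip_force: 0.0
```

Run:
```python
from h import *
s=status.sense();print(s['ee_pos'],s['orientation'],s['ft_force'])
a=capture('wrist');b=capture('side')
cv2.imwrite('pics/j4.png',np.hstack([cv2.resize(a[140:340,130:330],(400,400),interpolation=cv2.INTER_CUBIC),cv2.resize(b[150:240,210:300],(400,400),interpolation=cv2.INTER_CUBIC)]))
```

```text
[ 0.58318144 -0.03940732  0.10956021] [-4.08362055e-02  9.99165295e-01 -5.68100049e-05 -1.05546339e-03] [ 0.34702411 -0.2877141  -0.60314564]
```

View pics/j4.png

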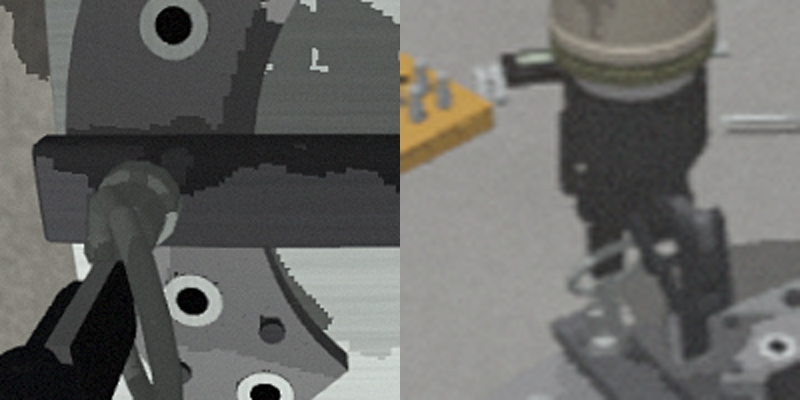

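>>> play_rows(moves=[{"linear": [0,0.006,0],"yaw": 0,"fingers": 0},{"linear": [0,0.012,0],"yaw": 0,"fingers": 0},{"linear": [0,0.016,0],"yaw": 0,"fingers": 0},{"linear": [0,0.016,0],"yaw": 0,"fingers": 0}])

```text
time: 4.02
ee_pos: [0.5835, -0.0304, 0.1112]
orientation: [-0.041, 0.999, 0.0, 0.0]
ft_force: [0.6, 0.2, -0.1]
gripper_width: 0.0853
grip_force: 0.0
```

>>> play_rows(moves=[{"linear": [0,0.004,0],"yaw": 0,"fingers": 0},{"linear": [0,0.004,0],"yaw": 0,"fingers": 0}])

```text
time: 4.18
ee_pos: [0.5832, -0.0294, 0.111]
orientation: [-0.041, 0.999, -0.0, 0.0]
ft_force: [-0.2, -0.2, -0.1]
gripper_width: 0.0854
grip_force: 0.4
```

>>> play_rows(moves=[{"linear": [0,0.004,0],"yaw": 0,"fingers": 0},{"linear": [0,0.004,0],"yaw": 0,"fingers": 0}])

```text
time: 4.35
ee_pos: [0.5832, -0.0288, 0.1111]
orientation: [-0.04, 0.999, -0.001, 0.0]
ft_force: [0.9, -4.4, -0.5]
gripper_width: 0.0854
grip_force: 1.6
```

>>> play_rows(moves=[{"linear": [0,0.003,0],"yaw": 0,"fingers": 0},{"linear": [0,0.003,0],"yaw": 0,"fingers": 0}])

```text
time: 4.52
ee_pos: [0.5831, -0.0286, 0.1111]
orientation: [-0.04, 0.999, -0.001, 0.0]
ft_force: [2.3, -7.6, -1.9]
gripper_width: 0.0858
grip_force: 3.0
```

>>> play_rows(moves=[{"linear": [0,0.006,0],"yaw": 0,"fingers": 0},{"linear": [0,0.01,0],"yaw": 0,"fingers": 0},{"linear": [0,0.01,0],"yaw": 0,"fingers": 0}])

```text
time: 4.77
ee_pos: [0.5825, -0.0281, 0.1109]
orientation: [-0.037, 0.999, -0.004, 0.0]
ft_force: [3.4, -17.1, -3.9]
gripper_width: 0.0853
grip_force: 8.2
```

>>> play_rows(moves=[{"linear": [0,0.006,0],"yaw": 0,"fingers": 0},{"linear": [0,0.01,0],"yaw": 0,"fingers": 0},{"linear": [0,0.01,0],"yaw": 0,"fingers": 0}])

```text
time: 5.02
ee_pos: [0.582, -0.0277, 0.1108]
orientation: [-0.035, 0.999, -0.006, 0.0]
ft_force: [5.6, -29.7, -6.8]
gripper_width: 0.0852
grip_force: 13.6
```

>>> play_rows(moves=[{"linear": [0,0,-0.004],"yaw": 0,"fingers": 0},{"linear": [0,0,-0.008],"yaw": 0,"fingers": 0},{"linear": [0,0,-0.012],"yaw": 0,"fingers": 0},{"linear": [0,0,-0.012],"yaw": 0,"fingers": 0}])

```text
time: 5.35
ee_pos: [0.5817, -0.0277, 0.1167]
orientation: [-0.035, 0.999, -0.006, 0.0]
ft_force: [6.1, -30.0, -8.9]
gripper_width: 0.0855
grip_force: 13.7
```

>>> play_rows(moves=[{"linear": [0,0,-0.004],"yaw": 0,"fingers": 0},{"linear": [0,0,-0.008],"yaw": 0,"fingers": 0},{"linear": [0,0,-0.012],"yaw": 0,"fingers": 0},{"linear": [0,0,-0.012],"yaw": 0,"fingers": 0}])

```text
time: 5.68
ee_pos: [0.5812, -0.0277, 0.1223]
orientation: [-0.035, 0.999, -0.006, -0.0]
ft_force: [5.1, -30.6, -10.9]
gripper_width: 0.0854
grip_force: 13.8
```

>>> play_rows(moves=[{"linear": [0,0,-0.004],"yaw": 0,"fingers": 0},{"linear": [0,0,-0.008],"yaw": 0,"fingers": 0},{"linear": [0,0,-0.008],"yaw": 0,"fingers": 0}])

```text
time: 5.93
ee_pos: [0.581, -0.0277, 0.1261]
orientation: [-0.035, 0.999, -0.006, -0.001]
ft_force: [4.3, -30.7, -11.3]
gripper_width: 0.0856
grip_force: 13.8
```

```bash
cat > swing.py <<'E'
from h import *
import sys
# waypoints for swinging the tool about the pivot, in tool axes/units
P=np.array([.5747,.055]); s=status.sense(); p=s['ee_pos'][:2]; Rt=R.from_quat(s['orientation']).as_matrix()
print(s['ee_pos'],s['ft_force'],s['orientation'])
for d in map(float,sys.argv[1:]):
    t=np.radians(d); M=np.array([[np.cos(t),-np.sin(t)],[np.sin(t),np.cos(t)]])
    e=np.r_[P+M@(p-P)-p,0]; print(d,((Rt.T@e)/.5).round(4),'yaw',round(-d/360,4))
E
python3 swing.py 2 4 6 8 10 12 14 16 18 20
```

```text
[ 0.58096695 -0.02774927  0.12608448] [  4.33027493 -30.6906611  -11.31990466] [-3.47690869e-02  9.99378487e-01 -5.76443586e-03 -7.22390269e-04]
2.0 [-0.0058  0.0001 -0.    ] yaw -0.0056
4.0 [-0.0116  0.0005 -0.    ] yaw -0.0111
6.0 [-0.0173  0.001  -0.    ] yaw -0.0167
8.0 [-0.0231  0.0018 -0.0001] yaw -0.0222
10.0 [-0.0288  0.0027 -0.0001] yaw -0.0278
12.0 [-0.0345  0.0038 -0.0001] yaw -0.0333
14.0 [-0.0401  0.0052 -0.0001] yaw -0.0389
16.0 [-0.0457  0.0067 -0.0002] yaw -0.0444
18.0 [-0.0512  0.0084 -0.0002] yaw -0.05
20.0 [-0.0567  0.0104 -0.0002] yaw -0.0556
```

>>> play_rows(moves=[{"linear": [-0.0025,0,0],"yaw": -0.0028,"fingers": 0},{"linear": [-0.005,0.0001,0],"yaw": -0.0056,"fingers": 0},{"linear": [-0.0075,0.0002,0],"yaw": -0.0083,"fingers": 0},{"linear": [-0.01,0.0003,0],"yaw": -0.0111,"fingers": 0},{"linear": [-0.0125,0.0005,0],"yaw": -0.0139,"fingers": 0},{"linear": [-0.0125,0.0005,0],"yaw": -0.0139,"fingers": 0}])

```text
time: 6.43
ee_pos: [0.5876, -0.027, 0.1258]
orientation: [-0.079, 0.997, -0.006, -0.001]
ft_force: [7.2, -29.8, -11.3]
gripper_width: 0.0856
grip_force: 13.8
```

>>> play_rows(moves=[{"linear": [-0.0062,0.0001,0],"yaw": -0.0069,"fingers": 0},{"linear": [-0.0125,0.0005,0],"yaw": -0.0139,"fingers": 0},{"linear": [-0.0187,0.0012,0],"yaw": -0.0208,"fingers": 0},{"linear": [-0.0248,0.0022,0],"yaw": -0.0278,"fingers": 0},{"linear": [-0.031,0.0034,0],"yaw": -0.0347,"fingers": 0},{"linear": [-0.031,0.0034,0],"yaw": -0.0347,"fingers": 0},{"linear": [-0.031,0.0034,0],"yaw": -0.0347,"fingers": 0}])

```text
time: 7.02
ee_pos: [0.6047, -0.0224, 0.1266]
orientation: [-0.187, 0.982, -0.006, 0.001]
ft_force: [13.5, -28.1, -12.1]
gripper_width: 0.0856
grip_force: 14.3
```

```bash
cat > ang.py <<'E'
from h import *
P=np.array([.5747,.055]); s=status.sense(); Rt=R.from_quat(s['orientation']).as_matrix()
f=s['ee_pos']+Rt@[0,-.0428,-.03]   # finger pad inner face near the ring
print(f.round(4),s['ft_force'].round(1),'tool yaw',np.degrees(np.arctan2(-Rt[1,0],-Rt[0,0])))
def chk(f): v=f[:2]-P; return np.degrees(np.arctan2(v[0],-v[1])),np.hypot(*v)
print('finger polar',chk(f))
a=s['ft_force'];print('force dir',np.degrees(np.arctan2(a[0],-a[1])))
# arm angle from top picture: arm bar is dark; sample end edge via ring-side bar mask
im=capture('top');cv2.imwrite('pics/t_%.2f.png'%s['time'],im)
sd=capture('side');cv2.imwrite('pics/s_%.2f.png'%s['time'],sd)
E
python3 ang.py
```

```text
[ 0.6203 -0.0618  0.1571] [ 13.5 -28.1 -12.1] tool yaw 21.551988943520552
finger polar (np.float64(21.323121792168735), np.float64(0.12538905471754377))
force dir 25.639379607707237
```

>>> play_rows(moves=[{"linear": [-0.0031,0,0],"yaw": -0.0035,"fingers": 0},{"linear": [-0.0062,0.0001,0],"yaw": -0.0069,"fingers": 0},{"linear": [-0.0062,0.0001,0],"yaw": -0.0069,"fingers": 0},{"linear": [-0.0062,0.0001,0],"yaw": -0.0069,"fingers": 0}])

```text
time: 7.45
ee_pos: [0.6076, -0.0212, 0.1267]
orientation: [-0.208, 0.978, -0.006, 0.001]
ft_force: [14.3, -27.5, -12.1]
gripper_width: 0.0855
grip_force: 14.4
```

```bash
python3 ang.py
python3 - <<'E'
from h import *
import glob
# arm edges between hub and plate in the top view: brightness profiles across the bar, station frame
P=np.array([.5747,.055]);y0=.0815
def prof(im,r,lo=-30,hi=50):
    g=cv2.GaussianBlur(cv2.cvtColor(im,cv2.COLOR_BGR2GRAY),(3,3),0); out=[]
    for d in np.arange(lo,hi,1.):
        t=y0+np.radians(d); q=proj('top',[P[0]+r*np.sin(t),P[1]-r*np.cos(t),.067]); 
        out.append(cv2.getRectSubPix(g.astype(np.float32),(1,1),tuple(map(float,q)))[0,0])
    return np.array(out).astype(int)
ims=['pics/top0.png']+sorted(glob.glob('pics/t_*.png'))
for f in ims:
    im=cv2.imread(f)
    for r in (.06,.08): print(f,r,prof(im,r).tolist())
E
```

```text
[ 0.6249 -0.0599  0.1572] [ 14.3 -27.5 -12.1] tool yaw 24.019097277250218
finger polar (np.float64(23.612639015475974), np.float64(0.12542548783679688))
force dir 27.501765163740092
pics/top0.png 0.06 [119, 117, 114, 111, 108, 105, 101, 98, 95, 91, 88, 85, 83, 83, 82, 84, 86, 89, 91, 93, 95, 95, 96, 96, 96, 96, 96, 96, 96, 96, 96, 96, 96, 96, 96, 96, 96, 96, 96, 96, 97, 98, 102, 107, 112, 122, 132, 143, 155, 167, 179, 186, 194, 201, 204, 206, 209, 209, 209, 209, 209, 209, 209, 208, 208, 208, 208, 208, 209, 209, 209, 210, 210, 210, 211, 211, 212, 212, 213, 213]
pics/top0.png 0.08 [178, 166, 153, 141, 134, 127, 125, 123, 121, 120, 116, 111, 106, 100, 94, 88, 84, 81, 82, 84, 88, 92, 94, 95, 96, 96, 95, 95, 95, 95, 96, 96, 95, 95, 95, 95, 95, 95, 97, 100, 108, 118, 133, 150, 167, 182, 194, 201, 206, 209, 210, 210, 210, 209, 207, 207, 207, 207, 208, 208, 209, 210, 211, 212, 212, 212, 211, 211, 210, 210, 209, 209, 209, 208, 208, 209, 209, 209, 208, 208]
pics/t_7.02.png 0.06 [145, 138, 130, 122, 116, 112, 107, 104, 103, 101, 101, 101, 100, 100, 101, 100, 100, 100, 100, 100, 99, 98, 97, 95, 
[... 641 characters left out ...]
 120, 116, 111, 108, 106, 104, 103, 102, 101, 101, 101, 100, 100, 100, 100, 100, 99, 99, 98, 97, 95, 93, 90, 86, 83, 79, 75, 73, 73, 72, 74, 76, 78, 80, 82, 84, 85, 85, 86, 86, 86, 86, 86, 86, 86, 86, 86, 86, 86, 86, 86, 85, 84, 83, 82, 82, 81, 81, 81, 81, 81, 81, 81, 81, 82, 82, 83, 84, 86, 87, 88, 90, 91, 93, 95, 97]
pics/t_7.45.png 0.08 [100, 100, 101, 100, 101, 100, 100, 101, 102, 105, 110, 117, 125, 133, 135, 136, 132, 126, 119, 111, 107, 104, 102, 102, 101, 101, 100, 100, 99, 98, 96, 94, 89, 85, 80, 75, 74, 74, 77, 80, 82, 83, 84, 84, 84, 84, 85, 85, 86, 86, 86, 86, 85, 85, 85, 85, 86, 88, 95, 102, 115, 129, 142, 150, 157, 152, 144, 132, 115, 99, 86, 78, 72, 72, 74, 76, 79, 82, 83, 85]
```

>>> play_rows(moves=[{"linear": [-0.0016,0,0],"yaw": -0.0018,"fingers": 0},{"linear": [-0.0016,0,0],"yaw": -0.0018,"fingers": 0},{"linear": [-0.0016,0,0],"yaw": -0.0018,"fingers": 0}])

```text
time: 7.8
ee_pos: [0.6083, -0.0209, 0.1267]
orientation: [-0.214, 0.977, -0.006, 0.001]
ft_force: [14.1, -28.8, -11.3]
gripper_width: 0.0855
grip_force: 14.4
```

```bash
python3 ang.py
```

```text
[ 0.626  -0.0595  0.1572] [ 14.1 -28.8 -11.3] tool yaw 24.656589781595414
finger polar (np.float64(24.15793319961751), np.float64(0.12543683592323707))
force dir 26.02710492792487
```

>>> play_rows(moves=[{"linear": [0,0,0.004],"yaw": 0,"fingers": 0},{"linear": [0,0,0.008],"yaw": 0,"fingers": 0},{"linear": [0,0,0.012],"yaw": 0,"fingers": 0},{"linear": [0,0,0.014],"yaw": 0,"fingers": 0},{"linear": [0,0,0.014],"yaw": 0,"fingers": 0}])

```text
time: 8.32
ee_pos: [0.6084, -0.0208, 0.1198]
orientation: [-0.214, 0.977, -0.006, 0.001]
ft_force: [13.5, -27.3, -9.5]
gripper_width: 0.085
grip_force: 14.2
```

>>> play_rows(moves=[{"linear": [0,0,0.004],"yaw": 0,"fingers": 0},{"linear": [0,0,0.008],"yaw": 0,"fingers": 0},{"linear": [0,0,0.012],"yaw": 0,"fingers": 0},{"linear": [0,0,0.014],"yaw": 0,"fingers": 0},{"linear": [0,0,0.014],"yaw": 0,"fingers": 0}])

```text
time: 8.73
ee_pos: [0.6097, -0.0203, 0.1137]
orientation: [-0.214, 0.977, -0.006, 0.002]
ft_force: [16.3, -25.6, -9.6]
gripper_width: 0.0852
grip_force: 14.3
```

>>> play_rows(moves=[{"linear": [0,0,0.003],"yaw": 0,"fingers": 0},{"linear": [0,0,0.006],"yaw": 0,"fingers": 0},{"linear": [0,0,0.006],"yaw": 0,"fingers": 0}])

```text
time: 8.98
ee_pos: [0.6097, -0.0203, 0.1108]
orientation: [-0.214, 0.977, -0.006, 0.002]
ft_force: [16.1, -26.2, -8.1]
gripper_width: 0.0854
grip_force: 14.1
```

>>> play_rows(moves=[{"linear": [0,-0.008,0],"yaw": 0,"fingers": 0},{"linear": [0,-0.016,0],"yaw": 0,"fingers": 0},{"linear": [0,-0.025,0],"yaw": 0,"fingers": 0},{"linear": [0,-0.033,0],"yaw": 0,"fingers": 0},{"linear": [0,-0.04,0],"yaw": 0,"fingers": 0},{"linear": [0,-0.04,0],"yaw": 0,"fingers": 0}])

```text
time: 9.48
ee_pos: [0.6153, -0.0277, 0.1097]
orientation: [-0.219, 0.976, 0.0, -0.0]
ft_force: [0.1, 0.1, 0.3]
gripper_width: 0.0853
grip_force: 0.0
```

```bash
python3 ang.py
```

```text
[ 0.6336 -0.0663  0.1397] [0.1 0.1 0.3] tool yaw 25.312312743113093
finger polar (np.float64(25.90199826190266), np.float64(0.13490083809586179))
force dir 133.83206921347897
```

>>> play_rows(moves=[{"linear": [0,0,-0.03],"yaw": 0,"fingers": 0},{"linear": [0,0,-0.06],"yaw": 0,"fingers": 0},{"linear": [0,0,-0.1],"yaw": 0,"fingers": 0},{"linear": [0,0,-0.16],"yaw": 0,"fingers": 0},{"linear": [0,0,-0.22],"yaw": 0,"fingers": 0},{"linear": [0,0,-0.28],"yaw": 0,"fingers": 0},{"linear": [0,0,-0.28],"yaw": 0,"fingers": 0},{"linear": [0,0,-0.28],"yaw": 0,"fingers": 0}])

```text
time: 10.25
ee_pos: [0.6162, -0.0272, 0.252]
orientation: [-0.219, 0.976, -0.0, 0.002]
ft_force: [-0.4, 0.4, -0.3]
gripper_width: 0.0849
grip_force: 0.0
```

```bash
python3 ang.py
python3 - <<'E'
from h import *
s=status.sense();print(s['time'],s['ee_pos'],s['ft_force'])
a=capture('wrist');b=capture('side');w=status.sense()
P=[.5747,.055]
def ringpts(c,yaw):
    t=np.linspace(0,2*np.pi,60);X=.026*np.cos(t);S=.026*np.sin(t);y=S*.5;z=S*.866
    return np.c_[c[0]+X*np.cos(yaw)-y*np.sin(yaw),c[1]+X*np.sin(yaw)+y*np.cos(yaw),c[2]+z]
yw=.0815+.349; pan=[]
for n,im in (('wrist',a),('side',b)):
    c=[P[0]+.137*np.sin(yw),P[1]-.137*np.cos(yw),.1315]
    u,v=proj(n,c); x0,y0=int(u)-40,int(v)-40
    k=cv2.resize(im[y0:y0+80,x0:x0+80],(400,400),interpolation=cv2.INTER_CUBIC)
    for dz,col in ((0,(0,0,255)),(.01,(0,255,0))):
        for p in ringpts([c[0],c[1],c[2]+dz],yw): cv2.circle(k,tuple(((proj(n,p)-[x0,y0])*5+2).astype(int)),1,col,-1)
    pan.append(k)
low=cv2.resize(b[190:340,200:400],(266,200)); 
cv2.imwrite('pics/fin.png',np.vstack([np.hstack(pan),np.hstack([low,np.zeros((200,534,3),np.uint8)])]))
E
```

```text
[ 0.6345 -0.0659  0.2821] [-0.4  0.4 -0.3] tool yaw 25.347558475682476
finger polar (np.float64(26.306087380983886), np.float64(0.1348291193467598))
force dir -135.7182083496775
10.35 [ 0.61488535 -0.02692132  0.24898732] [ 0.19609682  0.14969709 -0.70516957]
```

View pics/fin.png

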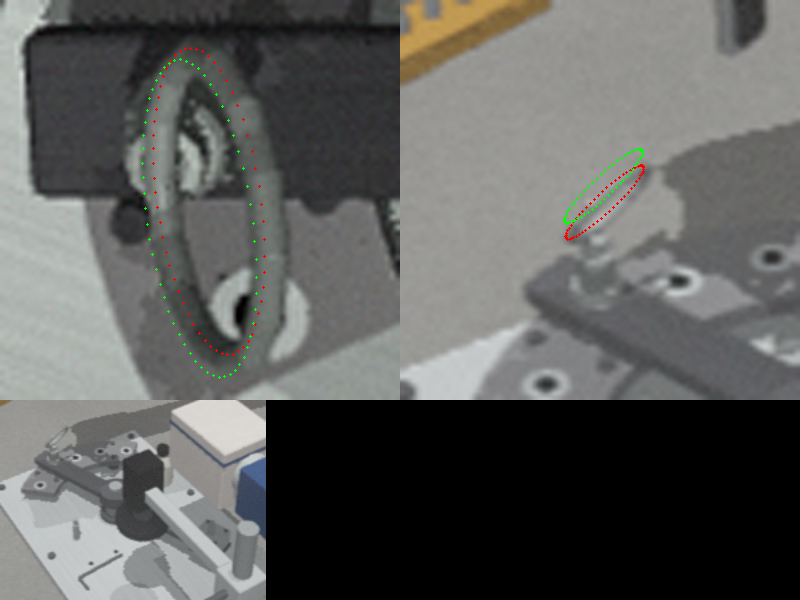

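The last picture shows the ring in the side view lying on the red outline. That outline is the ring with the pin home at +0.349 rad. The arm is swung towards the laser side and the gripper is clear.

```bash
python3 -c "
from cell import r
print(r.hand_in())"
```

```text
the job is handed in; nothing more can be done
None
```

The job is handed in: I swung the arm one hole (+0.349 rad), putting the nest under the laser head, and the last side view shows the pin home; because the tool only points straight down, the fingertip lifted the ring by pressing on its top bar from inside (about 30 N, friction) rather than hooking under it, nothing was gripped, and I did not look at the workpiece or the loose items again afterwards.

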